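# Hang the vial carrier in the swirler's twist-lock collar

### The job

Hang the small vial carrier in the collar of the vial swirler: bring its steel neck in through the open front of the collar with the crossbar underneath, draw it up against the sprung fork so that the crossbar comes up through the keyway, then turn it clockwise (seen from above) to the stop, let it settle into the locking pockets and let go. The keyway may stand somewhat to the left or right of the swirler's front, so find it by feel or by eye and force nothing. Keep the carrier upright and leave the other things where they are.

Things in the scene. Friction and masses are not known exactly. Their poses are not given: they have to be found in the camera images.
- carrier: Vial carrier, 60 mm across, 144 mm tall, about 0.19 kg, standing on the worktop: four glass vials fixed between two white discs, a bare steel neck above. Origin: centre of the underside, z up. Heights over it: lower disc 0-6 mm, upper disc (radius 30 mm) 53-59, neck (8 mm diameter) 59-110, crossbar 78-84, blue grip 110-144. Half a turn about z leaves it the same.
- crossbar (a point): Centre of the steel crossbar (two lugs) on the carrier's neck, 81 mm above the carrier's origin. The bar is 48 mm long along the carrier's x, 8 mm wide along its y, 6 mm high. Axes as the carrier's.
- blue_grip (a point): Centre of the blue grip at the top of the carrier, 127 mm above its origin: a flat block 26 mm along the carrier's x, 14 mm along its y, 34 mm high. Take it from above across either width; keep the finger ends above its underside (17 mm below this point, at most 3 mm lower), so that they clear the collar when the neck stands in it.
- swirler: Vial swirler, fixed to the worktop: off-white base plate (200 x 130 mm, 14 mm high) and column, holding a metal collar over the base. Origin: on the worktop below the collar's axis; x from the open front back to the column, z up. Column: front at x = +64 mm, top 143 mm high; a grey neck 125-140 mm high runs from it forward to x = +27 mm, behind the collar.
- collar_axis (a point): On the collar's axis at its underside, 125 mm above the worktop; axes as the swirler's. Collar: 60 mm round, 17 mm high, 25 mm bore, V opening to the front (22 mm at its narrowest) for the neck, and opposite it a keyway 12 mm wide out to radius 26 mm (red mark behind). The line opening-keyway is turned from x by up to 0.45 rad either way, NOT reported. The collar is stiff and stays put.
- collar_ledge (a point): On the collar's axis at its ledge, 11 mm above the underside. The crossbar passes up only along the keyway line. With its underside 0.5 to 3.5 mm over the ledge it turns clockwise from above (walls bar the other way) by 1.40 rad to a stop wall (0.3 N m is plenty); there two pockets, 13 mm wide, floors 3 mm below the ledge, take the lugs. Locked, the carrier's origin is 81 mm below this point.
- press_fork (a joint): Black sprung fork under the collar, an arm with a pad at each side (18 to 26 mm off the axis), underside 13 mm below the collar's. The carrier's upper disc pushes it up: 2.5 N to start, 0.5 N more per mm. Value: 0 free to 0.009 m at its end stop; 0.002 with the carrier locked, above 0.005 while the crossbar is high enough to turn.
- stapler: Blue and black stapler, 30 x 126 x 46 mm, to leave alone. Origin: centre of its underside.
- tape_roll: Roll of brown tape, 94 mm across, 48 mm high, to leave alone. Origin: centre of its underside.
- spare_vial: Single small vial with a purple cap, 22 mm across, 47 mm high, to leave alone. Origin: centre of its underside.
- pouch: Wrapped syringe, 38 x 195 x 12 mm, to leave alone. Origin: centre of its underside.
Things that resemble listed ones, but are neither listed nor needed, are in the scene too. Several things look just like the carrier: the one meant starts nearest to the robot's base.

How it is judged:
By the outcome, as a careful person would: the job done as asked, in the order asked, and still so for the second after the job is handed in, with the robot touching nothing.
It also fails if it takes over 69 s, if anything falls off the work surface, if the arm or the gripper's body presses on something with over 40 N, if the wrist force passes 120 N, or if a joint passes its speed limit or range.

### The arm

A 6-joint arm with a two-finger parallel gripper is mounted at the origin on a cart in front of the work surface, level with it; the furniture and walls round the work are solid. World frame = base frame: x ahead of the robot, y to its left, z up, the work surface at z = 0. Lengths are in m, angles in rad, forces in N, time in s.
With the tool pointing down it reaches from about 0.25 to 0.775 m from the base axis. Payload 4 kg.
Tool frame: the origin (TCP) lies at the very end of the fingers, on their centre line; the grasp point (between the pads) lies 19 mm behind it; z points along the fingers, y is the direction in which the jaws open and shut (so a half turn about z gives the same grasp; the last joint's range is limited). The gripper opens to 94 mm and grips with 3 to 60 N. Pads are 16 mm wide; open, the fingers measure 119 mm over their backs; the gripper's body (75 mm by 177 mm) begins 78 mm behind the grasp point.
Start: joints at [1.109, 0.087, 1.371, -0, 1.684, -0.103], TCP at [0.193, 0.515, 0.206] pointing down, gripper open.
Joint ranges: [-3.1, 3.1], [-0.76, 2.03], [0.27, 2.55], [-1.08, 4.22], [0.17, 2.65], [-2.57, 2.57]. Speed limits (rad/s): [2.79, 2.79, 3.14, 3.14, 3.14, 3.14].

### API

Orientations are given as [roll, pitch, yaw] about the fixed x, y, z axes, in that order (R = Rz(yaw) Ry(pitch) Rx(roll)).
In Python, from bench import robot, cams, models gives the robot as it stands.
- The arm moves only by the tool step_arm, never from a script. Its argument "series" is a list of rows, each a list of 5 numbers: the gripper command: -1 is shut, 1 is fully open, values between are in proportion, then the shift along the tool's x, y, z in mm, then the turn about the tool's z in degrees. A call has 1 to 20 rows; each row is the pose to reach, as a shift and turn from the pose commanded when the call began, along the tool's axes at that moment; what a row does not reach only later rows make up. A row lasts 1/8 s, in which the tool goes at most 62.5 mm and 10.7 degrees, less where a joint would pass 70% of its speed; a pose out of reach is approached as far as the arm can. A call with a gripper value outside its range is refused whole. The fingers move at their own pace and stop on an object; the grip force is fixed at half the most. Time passes only in rows, so rows that repeat a pose let the fingers close. It gives the time, the measured TCP pose, the force and the opening at its end, in the units of the state.
- robot.get_obs(): the state, without advancing time (a new reading comes with each control period).
- cams.snapshot(name): name is "scene" or "top" or "wrist"; returns a dict with "pixels" (420x560x3 uint8, red, green, blue), "fov_y" (degrees; the focal length in pixels is half the picture's height over the tangent of half this angle, whatever the lens; pixels are square), "cx", "cy" (the principal point, pixels), "k1" (the pictures are not rectified: a ray, as slopes to the right and down, at radius r is drawn at 1 + k1 r^2 times it, then the intrinsics apply), "R" (3x3) and "t" (3): a world point X has camera coordinates R X + t. Camera axes: x right, y down, z forward; pixel columns grow to the right and rows downward; lengths in m; the calibration is good to about 2 mm. A picture is of the moment at which its call begins. There is no depth.
- robot.close_job(): hands the job in, once; it reports no verdict.
Trained networks look in a picture, given as the dict that the camera call returned (one of the last four; its "shot" number tells which), for a name from the list of things; names that differ only in an ending like _2 or _b are one class to them, and where a whole thing is asked for, a point or a joint stands for the part that bears it (a point fixed in the world has none). Each returns a list of dicts, best first, with "p" (0 to 1); they miss things now and then, are a little off and sometimes report something else, mostly with a low value. They report only what shows in the picture. A call takes as long as a camera call. They do not tell look-alikes from the thing itself.
- models.find_in(picture, label): "position" ([x, y, z] in m, in world coordinates, good to about 4 mm: the middle of the surface that is visible of it).
- models.pinpoint(picture, label): "position" ([x, y, z] in m, in world coordinates, good to about 4 mm: a listed point, or the origin of a listed thing).
The state is a dict: "time": time; "joint_positions": joint angles; "qvel": joint speeds; "joint_torque": joint torques, N m; "tool_pos": TCP position; "ee_rot": TCP orientation; "wrist_force": force on the tool from outside, world axes, zero at the start; "wrist_torque": the same for the moment, N m; "width": finger opening in m.
Only numpy, scipy, OpenCV 4.12 (cv2) and the standard library are available. Lean on these libraries where they do the work, as an engineer would, in place of code of your own. Each camera call takes 0.05 s, during which the arm holds its last target. There are 200 camera calls.

## Working session

There is one attempt and no reset: what is moved stays moved. The work goes in short steps, Python scripts to look and compute and a tool call to move; the robot and the scene stay as the last step left them, time stands still between calls to the robot, and variables do not carry over. Pictures are saved under pics/ and viewed, about 8 in all and at most 12, crops included, and the job is handed in when it is done.

Besides the shell and the picture viewer there is one more tool, called as name(argument=value, ...), one argument or row to a line, values as JSON. step_arm: Moves the arm, as the interface text tells. Its arguments: {"type":"object","properties":{"series":{"type":"array","items":{"type":"array","items":{"type":"number"}}}},"required":["series"]}

```bash
mkdir -p pics; ls; cat > h.py <<'E'
import numpy as np, cv2
from bench import robot, cams, models
def K(s):
    h=s["pixels"].shape[0]; f=h/2/np.tan(np.radians(s["fov_y"]/2)); return f
def proj(s,X):
    c=np.asarray(s["R"])@np.asarray(X,float)+np.asarray(s["t"]); u=c[:2]/c[2]; u=u*(1+s["k1"]*(u@u)); f=K(s)
    return np.array([s["cx"]+f*u[0], s["cy"]+f*u[1]])
def unproj(s,px,z):
    f=K(s); d=np.array([(px[0]-s["cx"])/f,(px[1]-s["cy"])/f]); u=d.copy()
    for _ in range(20): u=d/(1+s["k1"]*(u@u))
    R=np.asarray(s["R"]); r=R.T@np.array([u[0],u[1],1]); o=-R.T@np.asarray(s["t"])
    return o+r*(z-o[2])/r[2]
def save(s,name,box=None,scale=1):
    im=s["pixels"][:,:,::-1]
    if box: im=im[box[1]:box[3],box[0]:box[2]]
    cv2.imwrite("pics/"+name,cv2.resize(im,None,fx=scale,fy=scale,interpolation=cv2.INTER_CUBIC))
E
python3 - <<'E'
from h import *
np.set_printoptions(precision=4,suppress=True)
o=robot.get_obs(); print(o)
S={n:cams.snapshot(n) for n in("scene","top")}
save(S["scene"],"s1.png"); save(S["top"],"t1.png")
for n,s in S.items():
    print(n,s["fov_y"],s["k1"],s["R"],s["t"])
    for l in("carrier","crossbar","blue_grip","swirler","stapler","tape_roll","spare_vial","pouch"):
        for d in models.pinpoint(s,l): print(n,l,round(d["p"],2),np.round(d["position"],3),np.round(proj(s,d["position"])))
E
```

```text
pics
{'time': 0.0, 'joint_positions': array([ 1.1089,  0.0879,  1.3722, -0.    ,  1.6836, -0.1031]), 'qvel': array([ 0.0002, -0.0005, -0.0003,  0.0005,  0.0007,  0.0006]), 'joint_torque': array([  0.    , -34.0193, -30.2422,   0.0717,   0.0333,  -0.0002]), 'tool_pos': array([0.1929, 0.5145, 0.2043]), 'ee_rot': array([-3.1395, -0.0002,  2.7828]), 'wrist_force': array([-0.2234,  0.3848,  0.399 ]), 'wrist_torque': array([-0.0093,  0.0017,  0.0054]), 'width': 0.09378588247664901}
scene 49.99091977161178 0.05214350393095552 [[ 0.5575 -0.83   -0.0162]
 [-0.4363 -0.2763 -0.8563]
 [ 0.7063  0.4845 -0.5162]] [-0.1191  0.3579  0.5334]
scene carrier 0.66 [0.472 0.221 0.   ] [263. 250.]
scene carrier 0.6 [0.505 0.329 0.001] [234. 227.]
scene crossbar 0.78 [0.507 0.33  0.08 ] [232. 197.]
scene crossbar 0.68 [0.47 0.22 0.08] [262. 219.]
scene blue_grip 0.87 [0.506 0.333 0.125] [229. 179.]
scene blue_grip 0.82 [0.474 0.222 0.127] [261. 198.]
scene blue_grip 0.31 [0.39  0.006 0.002] [334. 311.]
scene swirler 0.65 [0.617 0.006 0.001] [384. 248.]
scene swirler 0.29 [0.472 0.222 0.002] [263. 249.]
scen
[... 255 characters left out ...]

top 46.94859915902037 -0.11557375304210112 [[ 0.016  -0.9998 -0.0131]
 [-0.9864 -0.0136 -0.1637]
 [ 0.1635  0.0156 -0.9864]] [0.185  0.5345 1.0624]
top carrier 0.91 [ 0.501  0.332 -0.002] [221. 215.]
top carrier 0.6 [0.469 0.221 0.002] [267. 229.]
top crossbar 0.96 [0.503 0.328 0.082] [218. 209.]
top crossbar 0.62 [0.472 0.225 0.082] [264. 224.]
top blue_grip 0.73 [0.497 0.333 0.128] [212. 209.]
top blue_grip 0.68 [0.743 0.319 0.002] [230. 117.]
top swirler 0.75 [0.619 0.004 0.002] [358. 168.]
top stapler 0.66 [0.621 0.444 0.   ] [177. 165.]
top tape_roll 0.84 [ 0.388  0.006 -0.002] [358. 264.]
top tape_roll 0.43 [0.468 0.219 0.004] [268. 229.]
top pouch 0.93 [0.309 0.275 0.004] [242. 297.]
```

View pics/s1.png

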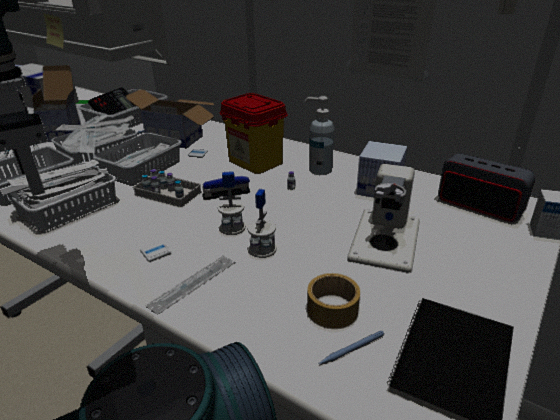

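View pics/t1.png

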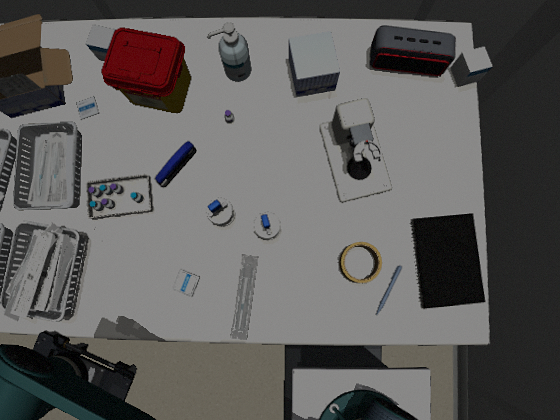

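The scene view shows two look-alike carriers, at px (263,240) and (232,215), and the swirler at (385,230). The nearest carrier is at about (0.47, 0.22), 0.52 m from the base against 0.60 m for the other. Next I'll take enlarged crops.

```bash
python3 - <<'E'
from h import *
s=cams.snapshot("top"); q=cams.snapshot("scene")
def crop(s,b,sc): 
    im=s["pixels"][b[1]:b[3],b[0]:b[2],::-1]; return cv2.resize(cv2.convertScaleAbs(im,alpha=1.2,beta=15),None,fx=sc,fy=sc,interpolation=cv2.INTER_CUBIC)
a=crop(s,(305,85,405,205),4.5)   # 450x540
b=crop(q,(345,150,425,270),4.5)  #360x540
c=np.hstack([a[:540],b[:540]])[:, :800]; cv2.imwrite("pics/c1.png",c)
cv2.imwrite("pics/c2.png",np.hstack([crop(s,(235,195,295,255),6),crop(q,(240,180,285,265),5)[:360]]))
E
```

```text
(no output)
```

View pics/c1.png

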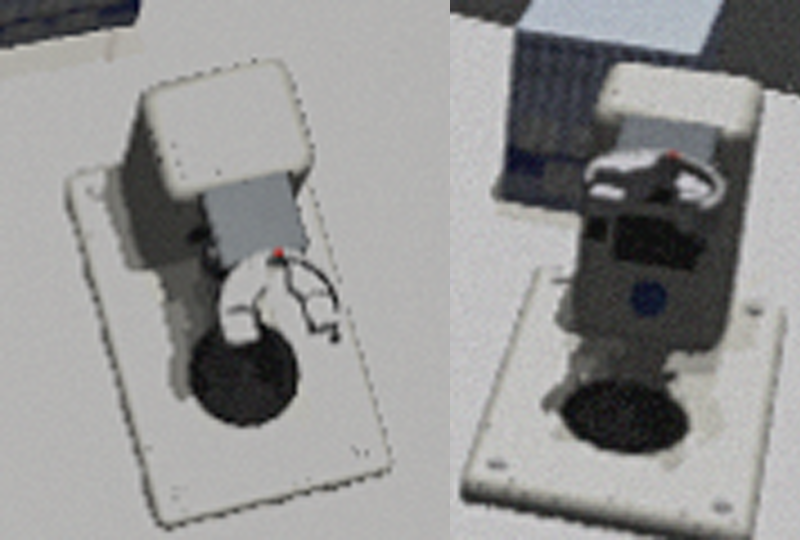

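View pics/c2.png

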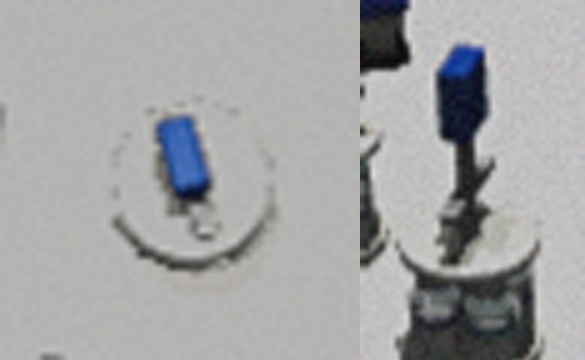

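The top crop shows the swirler plate corners at about (68,178), (160,525) and (388,465), the red mark at (278,253) and the prong ends at (240,340) and (330,335). The carrier's grip top runs from (174,120) to (195,192) in its own crop.

```bash
python3 - <<'E'
from h import *
np.set_printoptions(precision=4,suppress=True)
s=cams.snapshot("top"); q=cams.snapshot("scene")
g=lambda x,y,z:unproj(s,(305+x/4.5,85+y/4.5),z)
h=lambda x,y,z:unproj(q,(345+(x-450)/4.5,150+y/4.5),z)
P=g(68,178,.014);Q=g(160,525,.014);R=g(388,465,.014)
e=P-Q; f=Q-R
print("plate yaw",np.degrees(np.arctan2(e[1],e[0])),np.degrees(np.arctan2(-f[0],f[1])),np.linalg.norm(e),np.linalg.norm(f), Q,R)
for z in(.135,.142): print("mark top",g(278,253,z),"mark scene",h(673,155,z))
print("prongs",g(240,340,.142),g(330,335,.142),"ring lr",g(218,310,.142),g(342,310,.142))
print("prongs scene",h(605,190,.142),h(708,203,.142),"lr",h(583,180,.142),h(724,190,.142))
print("col top front", g(185,200,.143),g(310,170,.143),g(140,92,.143),g(285,60,.143))
k=lambda x,y,z:unproj(s,(235+x/6,195+y/6),z)
a=[k(158,122,.144),k(192,117,.144),k(210,190,.144),k(177,198,.144)]
c=sum(a)/4; d=a[0]+a[1]-a[2]-a[3]; print("grip",c,np.linalg.norm(d)/2,np.degrees(np.arctan2(d[1],d[0])))
S=[np.array(models.find_in(i,"blue_grip")) for i in(s,)]
for i in(s,q):
    for l in("collar_axis","collar_ledge","blue_grip"):
        for d in models.pinpoint(i,l): print(l,round(d["p"],2),np.round(d["position"],4))
o=robot.get_obs();print(o["tool_pos"],np.degrees(o["ee_rot"]),o["time"])
E
```

```text
plate yaw 14.354910190095387 15.585365005207692 0.19484388153027138 0.125463307851849 [0.5343 0.0487 0.014 ] [ 0.568  -0.0722  0.014 ]
mark top [0.6471 0.0049 0.135 ] mark scene [0.657  0.0138 0.135 ]
mark top [0.645  0.0061 0.142 ] mark scene [0.6443 0.0095 0.142 ]
prongs [0.6022 0.0248 0.142 ] [ 0.6053 -0.0179  0.142 ] ring lr [0.6166 0.035  0.142 ] [ 0.6176 -0.0239  0.142 ]
prongs scene [0.598  0.0222 0.142 ] [ 0.6107 -0.0198  0.142 ] lr [0.6013 0.034  0.142 ] [ 0.6253 -0.0214  0.142 ]
col top front [0.6702 0.0502 0.143 ] [ 0.6863 -0.01    0.143 ] [0.7242 0.0713 0.143 ] [0.7418 0.0008 0.143 ]
grip [0.4701 0.2184 0.144 ] 0.026686665415464175 15.004733287486237
collar_axis 0.8 [0.6178 0.0063 0.1256]
collar_ledge 0.81 [0.6241 0.0052 0.1364]
blue_grip 0.89 [0.4743 0.2206 0.1255]
blue_grip 0.56 [0.5017 0.3316 0.1259]
collar_axis 0.93 [0.6184 0.004  0.1256]
collar_ledge 0.93 [0.6157 0.008  0.1387]
blue_grip 0.87 [0.4753 0.222  0.1297]
[0.1931 0.515  0.2055] [179.9974  -0.0008 159.4406] 1.45
```

step_arm(
  series=[
    [0.2,-60,-30,-10,-6],
    [0.2,-120,-60,-14,-12],
    [0.2,-180,-89,-14,-18],
    [0.2,-240,-119,-14,-24],
    [0.2,-300,-149,-14,-30],
    [0.2,-364,-178,-14,-35.6],
    [0.2,-364,-178,-14,-35.6],
    [0.2,-364,-178,-14,-35.6],
  ],
)

```text
time: 2.45
tool_pos: [0.4726, 0.2188, 0.2191]
ee_rot: [-3.142, -0.001, -2.883]
wrist_force: [-0.6, 0.3, 0.5]
width: 0.0565
```

```bash
python3 - <<'E'
from h import *
np.set_printoptions(precision=4,suppress=True)
s=cams.snapshot("wrist"); save(s,"w1.png")
o=robot.get_obs();print(o["tool_pos"],np.degrees(o["ee_rot"]),o["time"],o["joint_positions"],o["width"])
print(s["R"],s["t"],-s["R"].T@s["t"])
for i in(s,cams.snapshot("scene")):
    for l in("blue_grip","crossbar","carrier"):
        for d in models.pinpoint(i,l): print(l,round(d["p"],2),np.round(d["position"],4),proj(i,d["position"]))
E
```

```text
[0.4717 0.22   0.2193] [ 179.964    -0.0392 -165.0734] 2.5 [ 0.327   0.0194  1.4146  0.0007  1.7082 -1.5042] 0.056153486849319596
[[-0.2549  0.967  -0.0002]
 [ 0.9284  0.2448  0.2796]
 [ 0.2704  0.071  -0.9601]] [-0.0903 -0.5268  0.2613] [0.3954 0.1977 0.3982]
blue_grip 0.89 [0.4725 0.2208 0.1287] [280.6467 213.419 ]
blue_grip 0.73 [0.5008 0.3286 0.1248] [390.3132 271.6741]
crossbar 0.98 [0.4721 0.2202 0.0838] [279.7112 199.4011]
crossbar 0.95 [0.5006 0.3292 0.0827] [377.5553 252.7095]
crossbar 0.63 [0.4734 0.2201 0.1257] [279.5269 213.1855]
carrier 0.93 [ 0.5063  0.3259 -0.0024] [354.2072 229.0679]
carrier 0.56 [ 0.4763  0.222  -0.0015] [279.7933 185.5063]
blue_grip 0.9 [0.5042 0.33   0.1265] [229.3659 179.5323]
blue_grip 0.82 [0.4714 0.2211 0.1291] [260.7606 198.1052]
crossbar 0.88 [0.4716 0.2215 0.0791] [261.6298 218.9554]
crossbar 0.75 [0.5053 0.3291 0.0804] [231.571  197.7601]
carrier 0.84 [0.5025 0.3318 0.0042] [232.3118 226.4299]
carrier 0.82 [0.4725 0.2201 0.0034] [263.7655 248.5634]
```

View pics/w1.png

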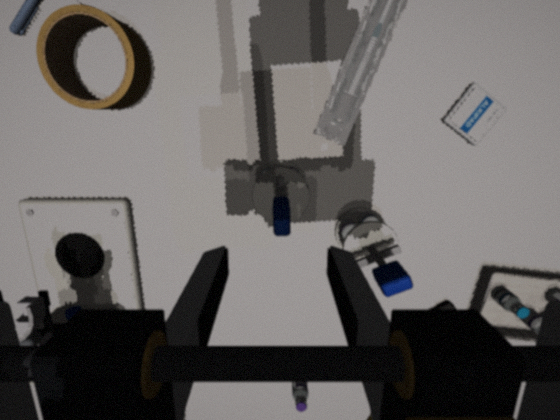

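The wrist view has the nearest grip centred between the jaws at (281,215) and square with them, so I'll descend and grip.

step_arm(
  series=[
    [0.2,0,0,40,0],
    [0.2,-0.5,0,80,0],
    [0.2,-0.5,0,106,0],
    [0.2,-0.5,0,106,0],
    [-1,-0.5,0,106,0],
    [-1,-0.5,0,106,0],
    [-1,-0.5,0,106,0],
    [-1,-0.5,0,106,0],
    [-1,-0.5,0,106,0],
    [-1,-0.5,0,106,0],
  ],
)

```text
time: 4.1
tool_pos: [0.4721, 0.2208, 0.1137]
ee_rot: [3.141, 0.001, -2.879]
wrist_force: [0.2, 0.6, 0.8]
width: 0.0141
```

step_arm(
  series=[
    [-1,0,0,-15,0],
    [-1,0,0,-50,0],
    [-1,0,0,-102,0],
    [-1,-20,-18,-102,1],
    [-1,-60,-54,-102,4],
    [-1,-100,-90,-102,7],
    [-1,-140,-125,-102,10],
    [-1,-157,-140,-102,10],
    [-1,-157,-140,-102,10],
    [-1,-157,-140,-102,10],
  ],
)

```text
time: 5.35
tool_pos: [0.6592, 0.1267, 0.2158]
ee_rot: [3.141, -0.001, -3.053]
wrist_force: [-0.2, 0.6, -0.2]
width: 0.014
```

```bash
python3 - <<'E'
from h import *
np.set_printoptions(precision=4,suppress=True)
s=cams.snapshot("wrist"); save(s,"w2.png",None,1.4)
o=robot.get_obs();print(o["tool_pos"],np.degrees(o["ee_rot"]),o["time"],o["wrist_force"],o["width"])
q=cams.snapshot("scene")
for i in(s,q):
    for l in("collar_axis","collar_ledge","blue_grip","crossbar","carrier"):
        for d in models.pinpoint(i,l): print(l,round(d["p"],2),np.round(d["position"],4),proj(i,d["position"]))
E
```

```text
[0.659  0.127  0.2161] [ 179.9767   -0.0031 -174.8985] 5.4 [-0.1115  0.4171 -1.4217] 0.013554996689649067
collar_axis 0.92 [0.6162 0.0081 0.1247] [132.1689 147.5932]
collar_axis 0.28 [ 0.7395  0.3211 -0.0005] [425.5551 258.1914]
collar_ledge 0.61 [0.6197 0.0038 0.1348] [121.162  153.0784]
blue_grip 0.94 [0.6613 0.1251 0.2296] [274.9289 271.9152]
blue_grip 0.74 [0.616  0.0092 0.0019] [177.5868 136.6189]
crossbar 0.82 [0.5001 0.3296 0.0797] [534.7847  36.9928]
crossbar 0.73 [0.6623 0.1268 0.1808] [277.7919 240.7242]
carrier 0.92 [0.5025 0.3264 0.0002] [477.0634  54.9337]
carrier 0.87 [0.6615 0.1283 0.1039] [279.415  208.6108]
collar_axis 0.88 [0.6163 0.0058 0.1261] [390.0656 197.4929]
collar_ledge 0.82 [0.6171 0.0042 0.1427] [391.9008 190.2815]
blue_grip 0.98 [0.66   0.1237 0.2297] [349.9647 130.4913]
blue_grip 0.59 [0.5029 0.331  0.124 ] [228.7181 180.6699]
crossbar 0.66 [0.6579 0.1263 0.1792] [346.9085 152.9008]
crossbar 0.64 [0.5059 0.3327 0.081 ] [230.4728 196.9881]
carrier 0.96 [0.5054 0.3294 0.0015] [233.9899 227.1233]
carrier 0.8 [0.6577 0.1275 0.1047] [344.3835 183.5591]
```

View pics/w2.png

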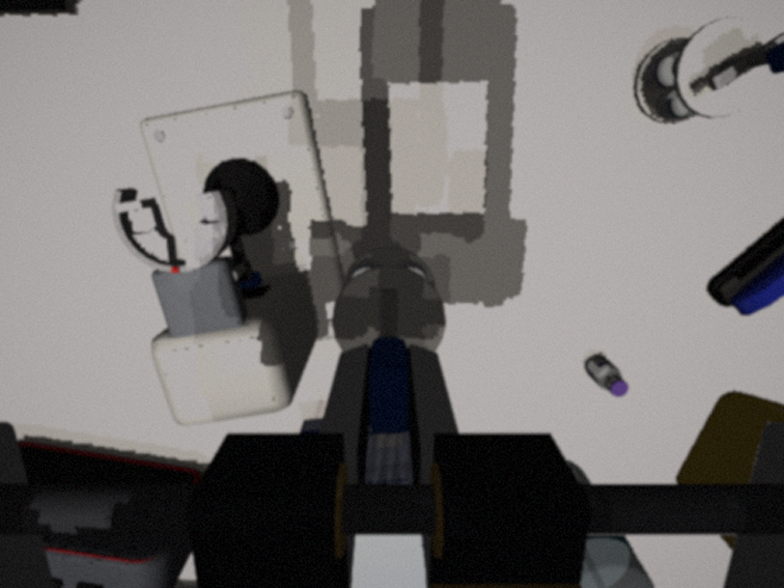

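The wrist view shows the collar at about (173,222) in the 1.4x picture with the red mark at (175,269). The carrier is upright in the jaws. I'll look at one enlarged crop for the keyway direction.

```bash
python3 - <<'E'
from h import *
ss=[cams.snapshot("wrist") for _ in range(4)]
im=np.mean([s["pixels"].astype(float) for s in ss],0)[110:210,65:190,::-1]
im=np.clip(im*1.3,0,255).astype(np.uint8)
cv2.imwrite("pics/w3.png",cv2.resize(im,None,fx=6,fy=6,interpolation=cv2.INTER_CUBIC))
E
```

```text
(no output)
```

View pics/w3.png

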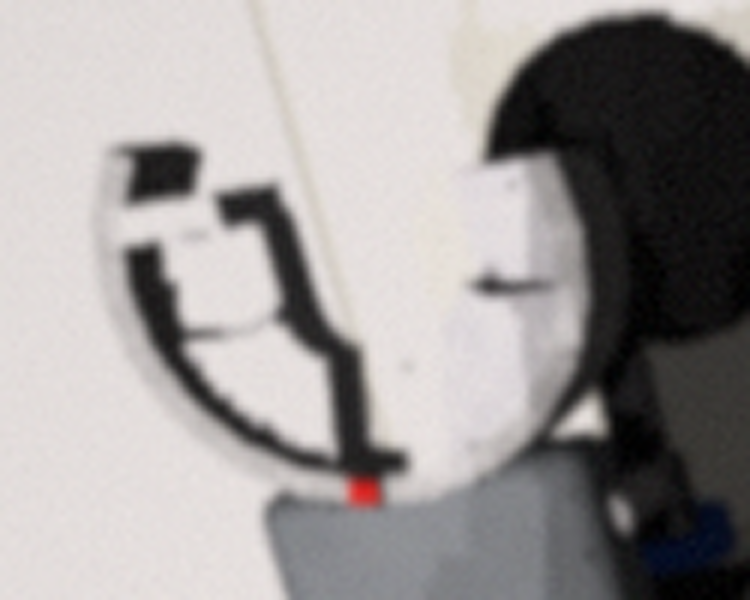

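The enlarged crop shows the collar rim from (97,220) on the left through (430,502) at the bottom to (592,290) on the right. The red mark is at (366,492), the left keyway wall at about x=335-370, and the prong faces at (155,150) and (490,160).

```bash
python3 - <<'E'
from h import *
from scipy.optimize import least_squares
np.set_printoptions(precision=4,suppress=True)
s=cams.snapshot("wrist"); z=.142
g=lambda x,y,z=z:unproj(s,(65+(x+.5)/6-.5,110+(y+.5)/6-.5),z)
P=np.array([g(*p)[:2] for p in[(97,220),(180,412),(250,470),(330,498),(430,503),(500,475),(560,410),(592,290)]])
r=least_squares(lambda v:np.hypot(*(P-v[:2]).T)-v[2],[.617,.006,.03]); print("circle",r.x,r.fun*1e3)
r3=least_squares(lambda v:np.hypot(*(P-v).T)-.03,[.617,.006]); print("R30",r3.x)
c=r3.x
for n,p in dict(mark=(366,492),keywallL0=(330,350),keywallL1=(336,465),keyend=(380,463),tipLouter=(110,150),tipRouter=(556,152),tipLin=(198,150),tipRin=(490,160),Lin0=(272,190),Lin1=(325,345)).items():
    w=g(*p)[:2]; d=w-c; print(n,w,np.hypot(*d)*1e3,np.degrees(np.arctan2(d[1],d[0])))
a,b=g(330,350)[:2],g(336,465)[:2]; print("wall dir",np.degrees(np.arctan2(*(b-a)[::-1])))
o=robot.get_obs();print(o["time"])
E
```

```text
circle [0.6197 0.0077 0.0302] [ 0.4162 -0.4693 -0.1099 -0.3064  0.4206  0.4749 -0.0382 -0.388 ]
R30 [0.6199 0.0077]
mark [0.6482 0.0088] 28.292987081221007 2.126157782167269
keywallL0 [0.6304 0.005 ] 10.802039372287693 -14.681825307346692
keywallL1 [0.645  0.0051] 25.218757805672126 -5.913435335202008
keyend [0.6443 0.0107] 24.51960919034627 6.915936603512697
tipLouter [ 0.6082 -0.0206] 30.601268795729567 -112.54152248070619
tipRouter [0.6038 0.0332] 30.229537915553475 122.34744763402036
tipLin [ 0.6073 -0.0099] 21.71098703034513 -125.65160525195517
tipRin [0.6054 0.0253] 22.790140492915885 129.60406777446573
Lin0 [ 0.6113 -0.0012] 12.436307207893835 -133.97409253307086
Lin1 [0.6298 0.0044] 10.42133609033581 -18.639800097512442
wall dir 0.5465323101315639
6.2
```

step_arm(
  series=[
    [-1,50,-5,0,0],
    [-1,100,-10,0,0],
    [-1,141,-15,0,0],
    [-1,143,-50,20,1],
    [-1,147,-85,50,2],
    [-1,149.5,-112,66,2],
    [-1,149.5,-112,66,2],
    [-1,149.5,-112,66,2],
  ],
)

```text
time: 7.2
tool_pos: [0.5213, 0.0019, 0.1503]
ee_rot: [3.141, 0.001, -3.089]
wrist_force: [-0.1, 0.2, -1.0]
width: 0.0136
```

```bash
python3 - <<'E'
from h import *
np.set_printoptions(precision=4,suppress=True)
s=cams.snapshot("wrist");t=cams.snapshot("top"); q=cams.snapshot("scene"); save(s,"w4.png",None,1.4)
o=robot.get_obs();print(o["tool_pos"],np.degrees(o["ee_rot"]),o["time"],o["wrist_force"],o["width"])
for i in(s,q,t):
    for l in("collar_axis","blue_grip","crossbar","carrier"):
        for d in models.pinpoint(i,l)[:2]: print(l,round(d["p"],2),np.round(d["position"],4),proj(i,d["position"]))
E
```

```text
[0.5215 0.0023 0.1506] [ 179.9972    0.12   -176.8828] 7.35 [-0.8042 -0.6787 -1.6051] 0.013936014823974828
collar_axis 0.92 [0.6169 0.006  0.1236] [276.5922 364.0511]
blue_grip 0.76 [ 0.524  -0.0004  0.1659] [273.456  274.5707]
crossbar 0.8 [0.5223 0.0055 0.1158] [283.1713 238.2261]
carrier 0.73 [0.5283 0.0009 0.039 ] [276.1762 213.4149]
collar_axis 0.83 [0.617  0.004  0.1248] [390.9852 198.1462]
blue_grip 0.59 [0.5063 0.3315 0.1262] [229.4592 179.109 ]
crossbar 0.57 [0.5036 0.3326 0.0788] [229.9257 198.2839]
crossbar 0.56 [0.5248 0.0018 0.1139] [372.3534 224.2363]
carrier 0.78 [0.5058 0.3313 0.0013] [233.4689 226.8727]
carrier 0.61 [0.5222 0.0014 0.0405] [368.7329 256.3924]
collar_axis 0.89 [0.6145 0.0079 0.129 ] [365.1877 156.5856]
blue_grip 0.72 [0.5222 0.0024 0.1613] [371.0739 196.3166]
blue_grip 0.61 [0.5001 0.332  0.1266] [212.8902 207.2632]
crossbar 0.69 [0.5181 0.0057 0.118 ] [366.052  201.6374]
crossbar 0.68 [0.5022 0.331  0.0814] [216.3925 209.3599]
carrier 0.91 [ 0.5019  0.3312 -0.002 ] [221.2305 214.5218]
carrier 0.77 [0.5227 0.0006 0.0373] [362.4966 205.2935]
```

View pics/w4.png

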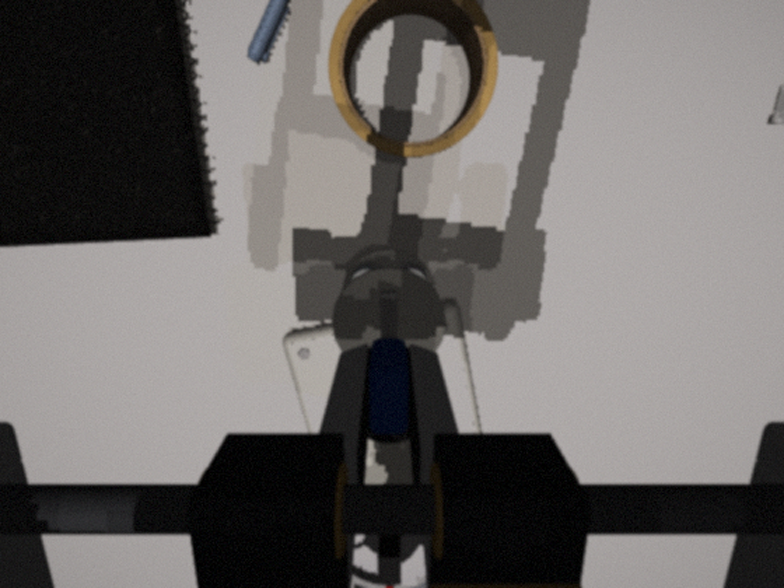

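The line through the carrier's neck (388,300) and the red mark at (390,586) is the tool's centre column, so the carrier is lined up with the keyway. I'll go straight in.

step_arm(
  series=[
    [-1,-20,0,0,0],
    [-1,-45,-0.2,0,0],
    [-1,-65,-0.4,0,0],
    [-1,-80,-0.5,0,0],
    [-1,-90,-0.5,0,0],
    [-1,-95.5,-0.5,0,0],
    [-1,-95.5,-0.5,0,0],
    [-1,-95.5,-0.5,0,0],
  ],
)

```text
time: 8.95
tool_pos: [0.6158, 0.0061, 0.1496]
ee_rot: [3.142, -0.0, -3.089]
wrist_force: [-0.8, -0.6, -1.9]
width: 0.014
```

```bash
python3 - <<'E'
from h import *
np.set_printoptions(precision=4,suppress=True)
ss=[cams.snapshot("wrist") for _ in range(2)]; s=ss[-1]; t=cams.snapshot("top"); q=cams.snapshot("scene")
a=cv2.resize(s["pixels"][170:400,180:380,::-1],None,fx=2,fy=2,interpolation=3)
b=cv2.resize(q["pixels"][130:245,340:440,::-1],None,fx=4,fy=4,interpolation=3)
cv2.imwrite("pics/w5.png",np.hstack([a,b]))
o=robot.get_obs();print(o["tool_pos"],np.degrees(o["ee_rot"]),o["time"],o["wrist_force"],o["wrist_torque"],o["width"])
for i in(s,q,t):
    for l in("collar_axis","blue_grip","crossbar","carrier"):
        for d in models.pinpoint(i,l)[:2]: print(l,round(d["p"],2),np.round(d["position"],4),proj(i,d["position"]))
E
```

```text
[0.616  0.006  0.1497] [ 179.9977    0.0112 -176.9578] 9.15 [-0.2712 -0.2633 -1.9429] [-0.0054  0.0028 -0.0254] 0.013417912716799098
blue_grip 0.67 [0.6132 0.0046 0.1646] [275.6237 264.7704]
crossbar 0.77 [0.6187 0.0032 0.1149] [273.4909 240.2188]
carrier 0.71 [0.6189 0.0039 0.0334] [275.2474 207.7183]
collar_axis 0.9 [0.6181 0.0067 0.1248] [389.9188 197.5592]
collar_axis 0.18 [0.6152 0.0061 0.0374] [385.1803 234.2312]
blue_grip 0.67 [0.5053 0.3334 0.1251] [228.5328 179.5209]
blue_grip 0.57 [0.618  0.0086 0.1642] [391.1645 179.9428]
crossbar 0.78 [0.6158 0.0041 0.1154] [390.1944 202.4289]
crossbar 0.68 [0.5036 0.3307 0.0821] [230.4735 197.2293]
carrier 0.92 [0.5046 0.331  0.0012] [233.2457 227.1873]
carrier 0.88 [0.6155 0.0059 0.0381] [385.3605 233.9176]
collar_axis 0.93 [0.6161 0.0109 0.1284] [363.7438 155.9128]
blue_grip 0.76 [0.4997 0.331  0.1264] [213.3648 207.4702]
blue_grip 0.56 [0.6151 0.0049 0.0367] [360.0968 166.2673]
crossbar 0.48 [0.6149 0.0106 0.1193] [363.2272 157.5089]
carrier 0.82 [ 0.5014  0.3356 -0.0026] [219.423  214.7355]
carrier 0.52 [0.6133 0.0057 0.0379] [359.8442 166.8936]
```

View pics/w5.png

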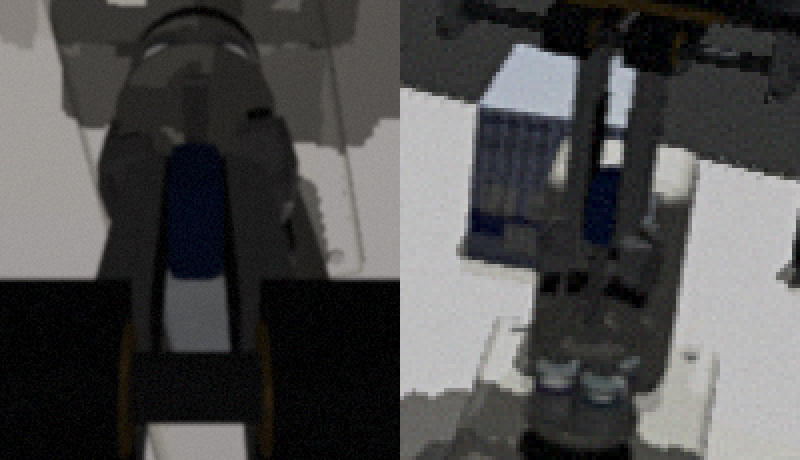

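No contact, and the neck is inside the collar. I'll lift gently and feel for the collar's underside.

step_arm(
  series=[
    [-1,-1,0.5,-2,0],
    [-1,-1,0.5,-4,0],
    [-1,-1,0.5,-5,0],
    [-1,-1,0.5,-6,0],
    [-1,-1,0.5,-7,0],
    [-1,-1,0.5,-7,0],
  ],
)

```text
time: 10.5
tool_pos: [0.6172, 0.0066, 0.1566]
ee_rot: [3.142, 0.0, -3.088]
wrist_force: [0.8, -0.2, -2.3]
width: 0.0138
```

step_arm(
  series=[
    [-1,0,0,-1,0],
    [-1,0,0,-2,0],
    [-1,0,0,-3,0],
    [-1,0,0,-4,0],
    [-1,0,0,-4,0],
  ],
)

```text
time: 11.12
tool_pos: [0.6173, 0.0066, 0.1606]
ee_rot: [3.142, 0.0, -3.088]
wrist_force: [-0.2, 0.4, -2.1]
width: 0.0138
```

step_arm(
  series=[
    [-1,0,0,-2,0],
    [-1,0,0,-4,0],
    [-1,0,0,-6,0],
    [-1,0,0,-8,0],
    [-1,0,0,-9,0],
    [-1,0,0,-9,0],
  ],
)

```text
time: 11.88
tool_pos: [0.6172, 0.0066, 0.1689]
ee_rot: [3.141, -0.0, -3.089]
wrist_force: [1.7, 0.3, -5.9]
width: 0.0138
```

step_arm(
  series=[
    [-1,0,0,-1.5,0],
    [-1,0,0,-3,0],
    [-1,0,0,-4,0],
    [-1,0,0,-5,0],
    [-1,0,0,-5,0],
    [-1,0,0,-5,0],
  ],
)

```text
time: 12.62
tool_pos: [0.6171, 0.0066, 0.1742]
ee_rot: [3.141, -0.0, -3.088]
wrist_force: [2.1, 0.1, -8.6]
width: 0.0139
```

```bash
python3 - <<'E'
from h import *
F=[]
for _ in range(6):
    cams.snapshot("scene"); o=robot.get_obs(); F.append(np.r_[o["wrist_force"],o["wrist_torque"]*100])
print(np.round(np.mean(F,0),2),np.round(np.std(F,0),2),o["tool_pos"],o["time"])
E
```

```text
[  2.52  -0.35  -8.73  -0.47 -51.69  -2.06] [0.41 0.68 0.32 1.33 3.96 2.14] [0.61713387 0.00659182 0.17441089] 12.925
```

step_arm(
  series=[
    [-1,-0.7,0,0.5,0],
    [-1,-0.7,0,0.5,2],
    [-1,-0.7,0,0.5,4],
    [-1,-0.7,0,0.5,6],
    [-1,-0.7,0,0.5,8],
    [-1,-0.7,0,0.5,10],
    [-1,-0.7,0,0.5,10],
  ],
)

```text
time: 13.8
tool_pos: [0.6177, 0.0069, 0.1739]
ee_rot: [3.141, -0.001, 3.02]
wrist_force: [-1.5, 1.2, -8.9]
width: 0.0138
```

```bash
cat > f.py <<'E'
from h import *
F=[]
for _ in range(4):
    s=cams.snapshot("scene"); o=robot.get_obs(); F.append(np.r_[o["wrist_force"],o["wrist_torque"]*100])
print(np.round(np.mean(F,0),2),np.round(o["tool_pos"],4),np.round(np.degrees(o["ee_rot"]),2),o["time"])
E
python3 f.py
```

```text
[-1.22  1.98 -8.04 57.38 38.15 -1.49] [0.6176 0.0069 0.1738] [ 1.7997e+02 -4.0000e-02  1.7305e+02] 14.0
```

step_arm(
  series=[
    [-1,0,0,0,3],
    [-1,0,0,0,6],
    [-1,0,0,0,9],
    [-1,0,0,0,12],
    [-1,0,0,0,15],
    [-1,0,0,0,18],
    [-1,0,0,0,18],
  ],
)

```text
time: 14.88
tool_pos: [0.6187, 0.0065, 0.1743]
ee_rot: [3.141, 0.002, 2.706]
wrist_force: [1.7, 2.7, -8.2]
width: 0.0137
```

```bash
python3 f.py
```

```text
[  2.     1.01  -8.49  46.11 -39.29   2.14] [0.6186 0.0065 0.1743] [1.7995e+02 1.1000e-01 1.5507e+02] 15.075
```

step_arm(
  series=[
    [-1,0,0,0,4],
    [-1,0,0,0,8],
    [-1,0,0,0,12],
    [-1,0,0,0,16],
    [-1,0,0,0,20],
    [-1,0,0,0,24],
    [-1,0,0,0,28],
    [-1,0,0,0,32],
    [-1,0,0,0,36],
    [-1,0,0,0,40],
    [-1,0,0,0,40],
  ],
)

```text
time: 16.45
tool_pos: [0.619, 0.007, 0.1745]
ee_rot: [3.139, 0.001, 2.009]
wrist_force: [3.2, 2.2, -8.8]
width: 0.0136
```

```bash
python3 f.py
```

```text
[  3.52   2.41  -8.75  66.71 -78.81   6.67] [0.6182 0.0067 0.1741] [1.7995e+02 1.0000e-02 1.1509e+02] 16.65
```

step_arm(
  series=[
    [-1,0.2,1.2,0,2],
    [-1,0.2,1.2,0,4],
    [-1,0.2,1.2,0,6],
    [-1,0.2,1.2,0,8],
    [-1,0.2,1.2,0,9],
    [-1,0.2,1.2,0,10],
    [-1,0.2,1.2,0,10],
  ],
)

```text
time: 17.52
tool_pos: [0.6189, 0.0073, 0.174]
ee_rot: [3.141, -0.0, 1.833]
wrist_force: [3.1, 1.4, -8.6]
width: 0.0137
```

```bash
python3 f.py
```

```text
[  3.15   1.58  -8.23  43.84 -79.35   9.46] [0.6189 0.0073 0.174 ] [179.99  -0.   105.05] 17.725
```

step_arm(
  series=[
    [-1,0,0,0,1],
    [-1,0,0,0,2],
    [-1,0,0,0,3],
    [-1,0,0,0,3],
  ],
)

```text
time: 18.23
tool_pos: [0.6185, 0.0074, 0.1739]
ee_rot: [-3.141, -0.0, 1.781]
wrist_force: [1.6, 2.3, -7.4]
width: 0.0139
```

```bash
python3 f.py
```

```text
[  1.32   2.1   -7.29  45.77 -26.56  10.53] [0.6185 0.0073 0.1739] [-1.7994e+02 -2.0000e-02  1.0204e+02] 18.425
```

step_arm(
  series=[
    [-1,0,0,0,1],
    [-1,0,0,0,2],
    [-1,0,0,0,2],
  ],
)

```text
time: 18.8
tool_pos: [0.6183, 0.0074, 0.1739]
ee_rot: [-3.14, -0.0, 1.746]
wrist_force: [-1.2, 1.0, -6.5]
width: 0.0138
```

```bash
python3 f.py
```

```text
[-1.06  1.26 -6.62 56.54 36.54 12.35] [0.6183 0.0074 0.1739] [-1.7993e+02 -2.0000e-02  1.0004e+02] 19.0
```

step_arm(
  series=[
    [-1,0,0,0,1],
    [-1,0,0,0,2],
    [-1,0,0,0,2],
  ],
)

```text
time: 19.38
tool_pos: [0.6181, 0.0074, 0.1738]
ee_rot: [-3.14, -0.0, 1.711]
wrist_force: [-3.6, 1.3, -5.8]
width: 0.014
```

```bash
cat >> f.py <<'E'
s=cams.snapshot("wrist"); im=s["pixels"]
cv2.imwrite("pics/w6.png",cv2.resize(cv2.convertScaleAbs(im[100:360,130:430,::-1],alpha=1.6,beta=10),None,fx=2.2,fy=2.2,interpolation=3))
E
python3 f.py
```

```text
[ -4.34   1.91  -5.84  54.05 112.15  16.28] [0.6182 0.0074 0.1738] [-1.7989e+02 -3.0000e-02  9.8040e+01] 19.575
```

View pics/w6.png

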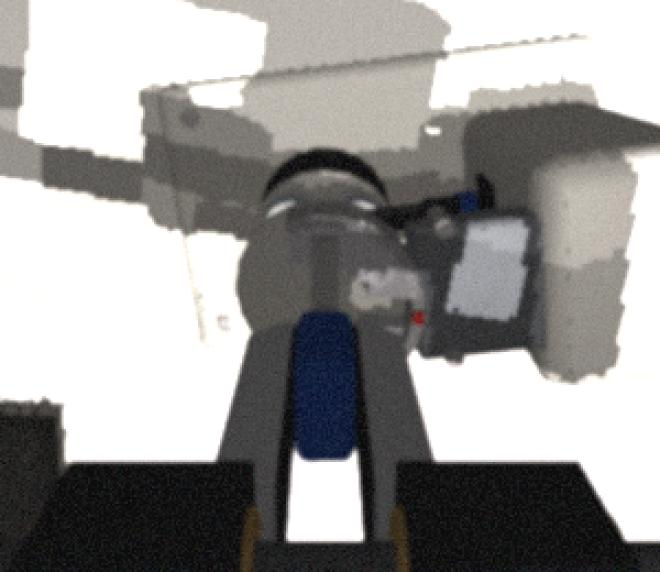

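The tool is still square on the grip, and the reaction of about 4 N shows the lug against the stop wall. I'll back off a little and lower into the pockets.

step_arm(
  series=[
    [-1,0,0,0,-2],
    [-1,0,0,1,-2.5],
    [-1,0,0,2,-2.5],
    [-1,0,0,3,-2.5],
    [-1,0,0,4,-2.5],
    [-1,0,0,4,-2.5],
  ],
)

```text
time: 20.38
tool_pos: [0.6183, 0.0068, 0.1701]
ee_rot: [-3.14, 0.001, 1.754]
wrist_force: [-5.2, 0.6, -5.0]
width: 0.0141
```

```bash
python3 f.py
```

```text
[ -5.13   0.89  -4.89  30.17 135.1   -2.94] [0.6184 0.0069 0.1701] [-1.7993e+02  3.0000e-02  1.0050e+02] 20.575
```

step_arm(
  series=[
    [-1,0,-0.8,0,0],
    [-1,0,-0.8,0.7,0],
    [-1,0,-0.8,1.3,0],
    [-1,0,-0.8,1.3,0],
  ],
)

```text
time: 21.12
tool_pos: [0.6182, 0.0069, 0.1689]
ee_rot: [3.141, 0.001, 1.755]
wrist_force: [-4.0, 0.2, -4.1]
width: 0.0137
```

```bash
python3 f.py
```

```text
[ -3.89   0.25  -3.87  11.96 106.55   1.34] [0.6182 0.0069 0.1689] [1.7998e+02 3.0000e-02 1.0053e+02] 21.325
```

step_arm(
  series=[
    [-1,0,-1,0.6,0],
    [-1,0,-1,1.2,0],
    [-1,0,-1,1.2,0],
  ],
)

```text
time: 21.75
tool_pos: [0.618, 0.0069, 0.1688]
ee_rot: [3.138, 0.001, 1.755]
wrist_force: [-1.5, -0.5, 0.0]
width: 0.0136
```

```bash
python3 f.py
```

```text
[-1.75 -0.37  1.53  8.44 55.26 -4.74] [0.618  0.0069 0.1688] [1.7983e+02 5.0000e-02 1.0054e+02] 21.95
```

The carrier is seated: the z reading stopped at the locked height and the pull has gone. I'll release it.

step_arm(
  series=[
    [-0.6,0,0,0,0],
    [-0.4,0,0,0,0],
    [-0.1,0,0,0,0],
    [-0.1,0,0,0,0],
    [-0.1,0,0,0,0],
  ],
)

```text
time: 22.62
tool_pos: [0.6172, 0.007, 0.1674]
ee_rot: [3.142, -0.0, 1.755]
wrist_force: [-0.1, 0.1, 0.4]
width: 0.0424
```

```bash
python3 f.py
```

```text
[ 0.05 -0.24 -0.37 -7.49  8.09 -0.8 ] [0.6171 0.007  0.1675] [179.99  -0.   100.54] 22.825
```

step_arm(
  series=[
    [-0.1,0,0,-15,0],
    [-0.1,0,0,-45,0],
    [-0.1,0,0,-90,0],
    [-0.1,0,0,-130,0],
    [-0.1,10,-50,-130,0],
    [-0.1,20,-100,-130,0],
    [-0.1,36,-160,-130,0],
    [-0.1,36,-180,-130,0],
    [-0.1,36,-180,-130,0],
    [-0.1,36,-180,-130,0],
  ],
)

```text
time: 24.12
tool_pos: [0.4344, 0.0094, 0.2981]
ee_rot: [3.14, 0.0, 1.755]
wrist_force: [0.4, -0.6, -0.8]
width: 0.0427
```

```bash
python3 - <<'E'
from h import *
np.set_printoptions(precision=4,suppress=True)
t=cams.snapshot("top"); q=cams.snapshot("scene")
a=cv2.resize(t["pixels"][90:210,310:410,::-1],None,fx=4,fy=4,interpolation=3)
b=cv2.resize(q["pixels"][140:260,345:445,::-1],None,fx=4,fy=4,interpolation=3)
cv2.imwrite("pics/v1.png",cv2.convertScaleAbs(np.hstack([a,b]),alpha=1.3,beta=10))
for i in(q,t):
    for l in("blue_grip","crossbar","carrier","tape_roll","stapler","spare_vial","pouch"):
        for d in models.pinpoint(i,l)[:2]: print(l,round(d["p"],2),np.round(d["position"],4))
o=robot.get_obs();print(o["tool_pos"],o["time"],o["wrist_force"])
E
```

```text
blue_grip 0.83 [0.5028 0.329  0.1247]
blue_grip 0.66 [0.6167 0.0068 0.1847]
crossbar 0.66 [0.6222 0.004  0.1324]
crossbar 0.55 [0.5051 0.3303 0.0826]
carrier 0.73 [0.6142 0.0054 0.0534]
carrier 0.56 [0.5048 0.3281 0.0016]
tape_roll 0.86 [0.3904 0.009  0.0031]
stapler 0.89 [ 0.6221  0.4459 -0.0003]
spare_vial 0.5 [0.741  0.319  0.0029]
pouch 0.85 [0.314  0.2723 0.0009]
blue_grip 0.87 [0.5007 0.3299 0.1259]
blue_grip 0.64 [0.6221 0.0067 0.1799]
crossbar 0.87 [0.6151 0.0098 0.1357]
crossbar 0.55 [0.5008 0.3303 0.08  ]
carrier 0.84 [0.502  0.3322 0.0009]
carrier 0.69 [0.6145 0.0052 0.0557]
tape_roll 0.7 [ 0.3896  0.0088 -0.0013]
tape_roll 0.26 [0.6175 0.0051 0.1255]
stapler 0.96 [ 0.623   0.4463 -0.0003]
spare_vial 0.65 [0.6169 0.0078 0.1357]
spare_vial 0.45 [ 0.741   0.3196 -0.0004]
pouch 0.73 [0.311  0.2758 0.0007]
[0.4336 0.0094 0.2975] 24.925 [ 0.0365 -0.2555  0.3388]
```

View pics/v1.png

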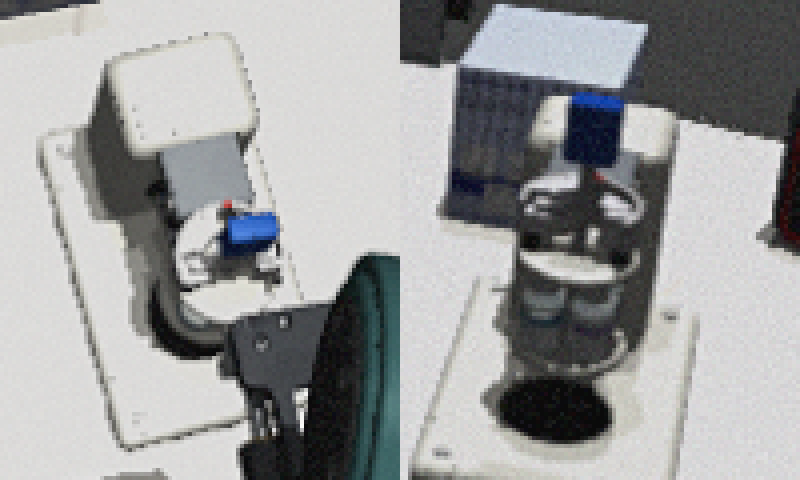

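The carrier hangs upright in the collar, with the grip at (250,232) in the top crop turned across the keyway line and its height matching the locked value. I'm handing the job in.

```bash
python3 -c "
from bench import robot
print(robot.close_job(), robot.get_obs()['time'])"
```

```text
the job is handed in; nothing more can be done
the job is handed in; nothing more can be done
```

The small vial carrier (the one nearest the robot's base) is hanging locked in the swirler's collar. I handed the job in at about 25 s on the robot's clock, under the 69 s limit.

**What I did:**
- I gripped the blue grip and brought the neck in through the open front, with the crossbar lined up on the keyway at about 3° in the world frame. There was no contact on the way in.
- I drew it up against the fork and turned it clockwise about 80° until a 4 N reaction showed the stop. I then backed off 2.5°, lowered it into the pockets, let go and withdrew.

**Last checks:**
- **Seating:** lowering stopped at a tool height that puts the carrier's origin 55 mm above the worktop, which is the locked height. The upward pull on the wrist was gone.
- **Position:** in the pictures afterwards the carrier is upright, with its origin at 53–56 mm and its grip at 180–185 mm against 182 mm expected.
- **Other things:** the tape roll, stapler, spare vial, pouch and the second carrier are where they started, within the networks' accuracy.
- **Forces:** wrist readings at the ends of moves stayed below about 10 N on each axis.

**Small disagreements:**
- Estimates of the keyway direction ranged from 0.5° to 8° between features.
- While it was up against the fork, turning and seating there were sideways forces of up to about 5 N, which eased before release.
- I did not read the fork's travel directly; I only inferred it from height and force.

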